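# Feel for the release notch of a mineral specimen case

### The job

Open the mineral specimen case by its hidden release: set the closed fingertips on the raised grey ledge along the case's front at the end marked by the brass stud, slide them along the ledge's top until they find the notch, and press the release inside it fully down so that the lid pops up and stays up. Then draw back clear; do not touch the lid, and leave the loose things where they are.

Things in the scene. Friction and masses are not known exactly. Their poses are not given: they have to be found in the camera images.
- case: Mineral specimen case, fixed to the table: dark wood, 240 mm (its x, front to back) x 340 mm (its y), clear lid over white compartments of stones. Origin: centre of its underside; x from front (robot side) to back, z up. A raised grey ledge 24 mm wide runs along its front at x = -105 mm, y = -165 to +165 mm; flat top at z = 62 mm, wooden sill on both sides of it at z = 40 mm.
- ledge (a point): Point on the ledge's top, halfway along: (-105, 0, 62) mm in the case's frame (axes as the case's). The ledge is rigid and always solid from y = -165 to -85 (stud end) and +145 to +165 mm. Between them it has five 46 mm pieces, centred at y = -62, -16, 30, 76, 122 mm; one of them, different each time, is missing: the release notch, its bottom 4 mm below the ledge top.
- stud (a point): Point on the middle of the ledge's top at its stud end: (-105, -145, 62) mm in the case's frame. A brass stud, 12 mm across and 6 mm high, stands on the sill behind it (30 mm further back, at y = -150 mm) and marks the end to begin from.
- release (a joint): How far the release in the notch is pressed down, m: 0 = up (top 4 mm below the ledge top), 0.008 = fully down (12 mm below). A slightly darker grey bar, 23 x 44 mm, fills the notch, which is open to front and back: closed fingertips up to 35 mm long along the ledge fit in. It goes straight down, stiffly (about 6 to 10 N), stays where it is left and has a firm bottom stop.
- lid_hinge (a joint): Opening angle of the lid, rad: 0 = shut. Hinged along the back of the case and moved by the release: 0.02 rad per mm pressed, so about 0.16 rad (front edge up by 28 mm) when the release is fully down. It stays up.
- lid: The lid itself, clear panel in a dark wood frame, 170 x 334 mm, top at z = 53 mm when shut, front edge 33 mm behind the back of the ledge (at x = -62 mm in the case's frame). Origin on the hinge line at the case's back. Not to be touched.
- loupe: Black standing magnifier, 60 mm across, 48 mm high, loose; origin at centre of underside. Bystander.
- wood_block: Light wooden crystal-model block, 40 mm, loose, in front of the case; origin at centre of underside. Bystander.
- pink_rock: Pinkish stone, 42 x 34 x 30 mm, loose, in front of the case; origin at centre of underside. Bystander.
- grey_rock: Grey stone, 50 x 40 x 36 mm, loose, beside the case; origin at centre of underside. Bystander.
- ball_cluster: Packing model of five tan balls, 56 mm wide, 49 mm high, loose; origin at centre of underside. Bystander.
- lattice: Crystal lattice model, blue balls on grey rods, 66 mm cube, loose; origin at centre of underside. Bystander.
- sample_jar: Glass jar with white cap, 44 mm across, 60 mm high, loose; origin at centre of underside. Bystander.

How it is judged (in metres and radians):
On the way, in this order (a step that is already met when the one before it is completed fails the run):
1. the fingertips touch the ledge at its stud end (contact force between the fingers and case above 0.3 N and x of the grasp point in the frame of case between -0.135 and -0.075 m and y of the grasp point in the frame of case between -0.18 and -0.122 m), for 0.05 s.
2. still pressing on the ledge further along, on its solid part 47 to 95 mm from its stud end (contact force between the fingers and case above 0.3 N and x of the grasp point in the frame of case between -0.135 and -0.075 m and y of the grasp point in the frame of case between -0.118 and -0.07 m), for 0.05 s.
3. the release in the notch is pressed fully down by the fingertips and the lid has popped up (value of joint release above 0.007 m and value of joint lid_hinge above 0.12 rad and contact force between the fingers and anything else above 0.5 N), for 0.05 s.
At the end, for the whole second after the job is handed in: The release is at least 6.8 mm down (of 8 mm), the lid stands open by more than 0.12 rad and at rest, and every loose thing is within 15 mm of where it was (value of joint release above 0.0068 m and value of joint lid_hinge above 0.12 rad and velocity of joint lid_hinge below 0.05 rad/s and distance of each of loupe, wood_block, pink_rock, grey_rock, ball_cluster, lattice, sample_jar from where it was at the start of the episode below 0.015 m); the robot touches nothing.
It fails at once if a loose thing is lifted or moved by more than 15 mm (distance of any of loupe, wood_block, pink_rock, grey_rock, ball_cluster, lattice, sample_jar from where it was at the start of the episode above 0.015 m).
It fails at once if the robot touches the lid (more than 1 N) (contact force between any of the fingers, the arm and lid above 1 N).
It also fails if it takes over 64 s, if anything falls off the work surface, if the arm or the gripper's body presses on something with over 40 N, if the wrist force passes 120 N, or if a joint passes its speed limit or range.

### The arm

A 6-joint arm with a two-finger parallel gripper is mounted at the origin on the work surface. World frame = base frame: x ahead of the robot, y to its left, z up, the work surface at z = 0. Lengths are in mm, angles in rad, forces in N, time in s.
With the tool pointing down it reaches from about 275 to 750 mm from the base axis. Payload 10.2 kg.
Tool frame: the origin (TCP) lies at the centre of the arm's flange, where the gripper is bolted on; the fingertips stand ctrl.tip_reach ahead of it and the grasp point (between the pads) lies 155 mm ahead of it (ctrl.tip_reach is the distance from the TCP to the fingertips, in mm); z points along the fingers, y is the direction in which the jaws open and shut (so a half turn about z gives the same grasp; the last joint's range is limited). The gripper opens to 85 mm and grips with 20 to 120 N. Pads are 22 mm wide; open, the fingers measure 114 mm over their backs; the gripper's body (76 mm by 85 mm) begins 54 mm behind the grasp point. The pads swing forward as they close: fully open they stand 13 mm farther back than shut.
Start: joints at [0.934, 0.313, 1.498, -0, 1.331, -0.223], TCP at [211.112, 480.691, 404.694] pointing down, gripper open.
Joint ranges: [-2.94, 2.94], [-0.97, 2.17], [0.19, 2.56], [-1.23, 4.37], [0.02, 3.11], [-2.88, 2.88]. Speed limits (rad/s): [2.39, 2.39, 3.01, 3.14, 3.14, 3.14].

### API

Orientations are given as a unit quaternion [w, x, y, z].
In Python, from rig import ctrl, viewer gives the robot as it stands.
- The arm moves only by the tool drive_tool, never from a script. Its argument "rows" is a list that holds one entry, the list of rows, each a list of 6 numbers: the shift along the world's x, y, z normalised to -1 to 1, where 1 is 0.1 m, then the turn, a rotation vector about the world's x, y, z normalised to -1 to 1, where 1 is 90 degrees. A call has 1 to 10 rows; each row is the pose to reach, as a shift and turn from the pose measured when the call began; what a row does not reach only later rows make up. A row lasts 1/8 s, in which the tool goes at most 62.5 mm and 10.7 degrees, less where a joint would pass 70% of its speed; a pose out of reach is approached as far as the arm can. A call with a number of a shift or a turn outside -1 to 1 is refused whole. A call with a gripper value outside its range is refused whole. "fingers" is the opening, from -1 (shut) to 1 (fully open), set as the call begins (left out, the last holds). The fingers move at their own pace and stop on an object; "force" is the grip in N (left out, the last holds). Time passes only in rows, so rows that repeat a pose let the fingers close. It gives the time, the measured TCP pose, the force and the opening at its end, in the units of the state.
- ctrl.sense(): the state, without advancing time (a new reading comes with each control period).
- viewer.capture(name): name is "side" or "top"; returns the picture (400x640x3 uint8, red, green, blue); there is no depth.
- viewer.calibration(name): a dict with "mtx" (3x3 intrinsics, pixels), "dist_coeffs" ([k1, k2, p1, p2, k3] as OpenCV has them; the pictures are not rectified), "extrinsics" (4x4, takes a point from camera to world coordinates). Camera axes: x right, y up, looking along -z (the intrinsics and any distortion apply to the point x, -y, -z); pixel columns grow to the right and rows downward; lengths in mm; the calibration is good to about 2 mm. A picture is of the moment at which its call begins. calibration takes no time and is no camera call.
- ctrl.finish_job(): hands the job in, once; it reports no verdict.
The state is a dict: "time_s": time; "joints": joint angles; "dq": joint speeds; "tau": joint torques, N m; "eef_pos": TCP position; "ee_rot": TCP orientation; "force": force on the tool from outside, world axes, zero at the start; "wrist_torque": the same for the moment, N m; "grip_width": opening from 0.0 (shut) to 1.0 (fully open).
Only numpy, scipy, OpenCV 4.12 (cv2) and the standard library are available. Lean on these libraries where they do the work, as an engineer would, in place of code of your own. Each camera call takes 0.05 s, during which the arm holds its last target.

## Working session

There is one attempt and no reset: what is moved stays moved. The work goes in short steps, Python scripts to look and compute and a tool call to move; the robot and the scene stay as the last step left them, time stands still between calls to the robot, and variables do not carry over. Pictures are saved under pics/ and viewed, and the job is handed in when it is done.

Besides the shell and the picture viewer there is one more tool, called after "Emit:" by a JSON object that holds its "api" and its "payload", one argument or row to a line. drive_tool: Moves the arm, as the interface text tells. Scaled input: -1 to 1 covers 0.1 m each way for a shift and 90 degrees each way for a turn. Its arguments: {"type":"object","properties":{"rows":{"type":"array","items":{"type":"array","items":{"type":"array","items":{"type":"number"}}}},"fingers":{"type":"number"},"force":{"type":"number"}},"required":["rows"]}

```bash
mkdir -p pics; ls
python3 - <<'E'
from rig import ctrl, viewer
import cv2
print(ctrl.sense(), ctrl.tip_reach)
for n in("top","side"):
    im=viewer.capture(n); cv2.imwrite(f"pics/{n}0.png",im[:,:,::-1])
    print(viewer.calibration(n))
E
```

```text
pics
{'time_s': 0.0, 'joints': array([ 9.33608080e-01,  3.13448136e-01,  1.49844437e+00,  1.95627238e-05,
        1.33097938e+00, -2.23429851e-01]), 'dq': array([ 6.30098902e-04, -1.69048373e-03,  3.56678714e-04, -3.15156935e-04,
       -1.30000646e-03,  2.89514525e-05]), 'tau': array([ 3.61755672e-03, -4.12276983e+01, -2.59742635e+01,  7.91384025e-08,
        4.19882359e-03,  3.62822630e-05]), 'eef_pos': array([211.07888219, 480.65664115, 404.13314073]), 'ee_rot': array([-2.75449738e-04,  2.05408886e-01,  9.78676034e-01, -5.77341370e-04]), 'force': array([-0.30992854,  0.05055458,  0.27871407]), 'wrist_torque': array([-0.03126904, -0.0360939 , -0.00668751]), 'grip_width': 0.9999458731690123} 173.4
{'mtx': array([[473.32133189,   0.        , 316.92813559],
       [  0.        , 473.32133189, 193.58279571],
       [  0.        ,   0.        ,   1.        ]]), 'dist_coeffs': array([-0.03816562,  0.        ,  0.        ,  0.        ,  0.        ]), 'extrinsics': array([[ 7.62632614e-03,  9.93695977e-01, -1.11848757e-01,
         4.60747531e+02],
       [-9.99877238e-01,  6.04674006e-03, -1.44549541e-02,
         2.56946588e+01],
       [-1.36875093e-02,  1.11945264e-01,  9.93620103e-01,
         9.87382586e+02],
       [ 0.00000000e+00,  0.00000000e+00,  0.00000000e+00,
         1.00000000e+00]])}
{'mtx': array([[488.81485647,   0.        , 324.63556137],
       [  0.        , 488.81485647, 208.74067919],
       [  0.        ,   0.        ,   1.        ]]), 'dist_coeffs': array([-0.05120957,  0.        ,  0.        ,  0.        ,  0.        ]), 'extrinsics': array([[ 6.99222808e-01,  5.32766012e-01, -4.76705193e-01,
         1.45977989e+02],
       [-7.14856146e-01,  5.13345113e-01, -4.74823635e-01,
        -4.01447312e+02],
       [-8.25561318e-03,  6.72783153e-01,  7.39793670e-01,
         7.39016270e+02],
       [ 0.00000000e+00,  0.00000000e+00,  0.00000000e+00,
         1.00000000e+00]])}
```

View pics/top0.png

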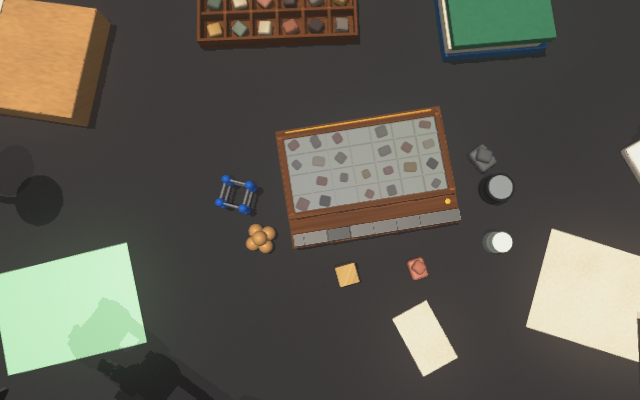

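View pics/side0.png

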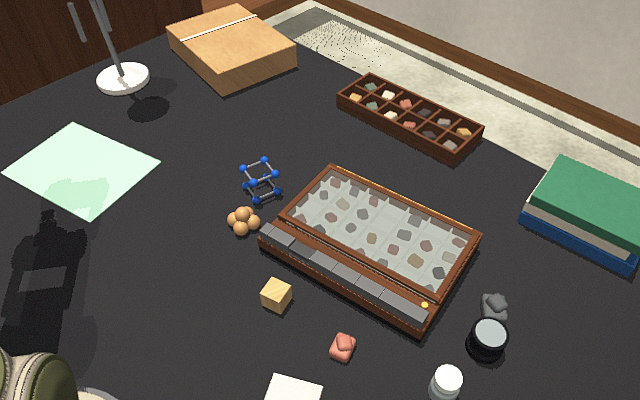

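The top view shows the ledge running from about (293,240) to (460,216), with the stud at (448,201) and a darker piece near (339,234). The side view shows the stud at (425,305). Next I'll measure these.

```bash
cat > h.py <<'E'
import numpy as np, cv2
from rig import ctrl, viewer
def ray(n,uv):
    c=viewer.calibration(n); T=c["extrinsics"]
    p=cv2.undistortPoints(np.array(uv,float).reshape(-1,1,2),c["mtx"],c["dist_coeffs"]).reshape(-1,2)
    d=np.c_[p[:,0],-p[:,1],-np.ones(len(p))]@T[:3,:3].T
    return T[:3,3],d
def onz(n,uv,z):
    o,d=ray(n,uv); return o+d*((z-o[2])/d[:,2])[:,None]
def proj(n,P):
    c=viewer.calibration(n);T=np.linalg.inv(c["extrinsics"])
    P=np.atleast_2d(P)@T[:3,:3].T+T[:3,3]; P=P*[1,-1,-1]
    return cv2.projectPoints(P,np.zeros(3),np.zeros(3),c["mtx"],c["dist_coeffs"])[0].reshape(-1,2)
E
python3 - <<'E'
from h import *
t=cv2.imread("pics/top0.png"); s=cv2.imread("pics/side0.png")
cv2.imwrite("pics/topz.png",cv2.resize(t[185:265,270:480],None,fx=3.8,fy=3.8,interpolation=cv2.INTER_NEAREST))
cv2.imwrite("pics/sidez.png",cv2.resize(s[210:340,245:445],None,fx=4,fy=4,interpolation=cv2.INTER_NEAREST))
for n,im,(x0,x1,y0,y1),zs in (("top",t,(280,475,200,255),62),("side",s,(250,450,210,340),62)):
    hsv=cv2.cvtColor(im,cv2.COLOR_BGR2HSV)
    m=((hsv[...,1]<50)&(hsv[...,2]>60)).astype(np.uint8)
    mm=np.zeros_like(m); mm[y0:y1,x0:x1]=m[y0:y1,x0:x1]
    k,l,st,ce=cv2.connectedComponentsWithStats(cv2.morphologyEx(mm,cv2.MORPH_CLOSE,np.ones((3,3))))
    for i in range(1,k):
        if st[i,4]>100:
            pts=np.argwhere(l==i)[:,::-1].astype(np.float32); r=cv2.minAreaRect(pts); print(n,st[i],r)
            b=cv2.boxPoints(r); print(onz(n,b,62).round(1).tolist())
    m2=(hsv[...,0]>14)&(hsv[...,0]<32)&(hsv[...,1]>150)&(hsv[...,2]>150)
    k,l,st,ce=cv2.connectedComponentsWithStats(m2.astype(np.uint8))
    for i in range(1,k):
        if 8<st[i,4]<200: print("stud?",n,st[i],ce[i],onz(n,ce[i],46).round(1))
E
```

```text
top [ 280  200  195   55 6215] ((376.99993896484375, 227.0), (193.99996948242188, 53.99999237060547), -0.0)
[[446.3, 110.0, 62.0], [551.8, 111.7, 62.0], [554.1, -269.5, 62.0], [448.8, -266.5, 62.0]]
top [293 200  78  12 514] ((331.5, 205.5), (11.0, 77.0), 90.0)
[[551.9, 86.1, 62.0], [552.9, -65.1, 62.0], [531.2, -65.0, 62.0], [530.3, 85.8, 62.0]]
stud? top [445 198   6   6  28] [447.35714286 200.64285714] [[ 554.1 -221.1   46. ]]
side [ 250  210  179  130 9776] ((339.0, 274.5), (129.0, 178.0), 90.0)
[[482.9, 131.5, 62.0], [713.9, -108.2, 62.0], [500.4, -265.5, 62.0], [313.1, -72.0, 62.0]]
side [ 287  210  163   83 6816] ((377.21746826171875, 224.26748657226562), (169.73330688476562, 66.42094421386719), 28.1416015625)
[[524.8, 75.4, 62.0], [680.9, 148.8, 62.0], [714.3, -195.4, 62.0], [575.1, -227.1, 62.0]]
side [297 227 138  76 190] ((365.3343200683594, 264.8045959472656), (156.18519592285156, 1.4641398191452026), 28.53998374938965)
[[512.9, 36.7, 62.0], [515.9, 38.0, 62.0], [560.6, -233.4, 62.0], [557.9, -234.0, 62.0]]
side [428 306  22  34 396] ((438.5, 322.5), (33.0, 21.0), 90.0)
[[546.9, -231.1, 62.0], [570.0, -255.3, 62.0], [522.4, -288.5, 62.0], [500.4, -265.5, 62.0]]
stud? side [346 170  10   5  13] [349.84615385 172.15384615] [[701.2  77.1  46. ]]
stud? side [361 178  10   4  13] [365.38461538 179.46153846] [[707.1  40.   46. ]]
stud? side [374 183  10   5  14] [378.07142857 185.21428571] [[712.4  10.8  46. ]]
stud? side [441 215   8   4  11] [444.81818182 216.36363636] [[ 736.3 -133.9   46. ]]
stud? side [421 302   6   6   9] [422.77777778 305.33333333] [[ 551.5 -220.2   46. ]]
```

```bash
sleep 1
```

```text
(no output)
```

View pics/topz.png

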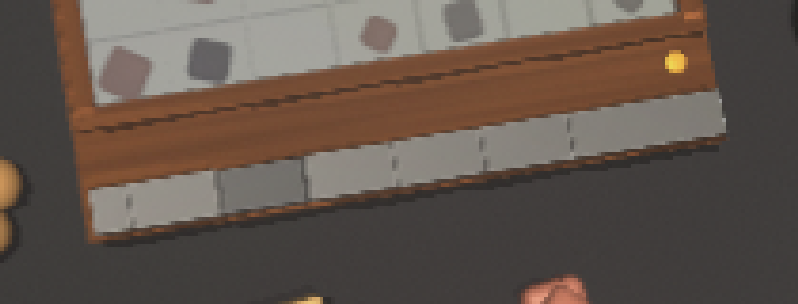

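View pics/sidez.png

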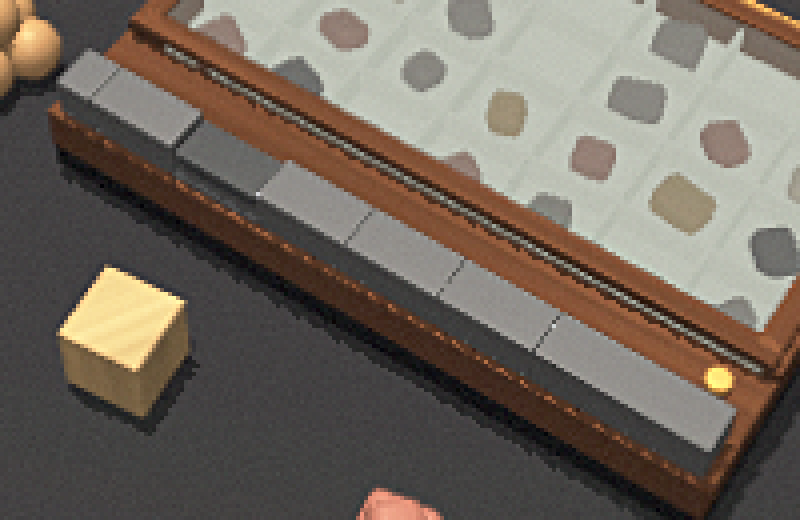

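Run:
```python
from h import *
Z=lambda a,f,o:(np.array(a,float)+.5)/f-.5+np.array(o)
L=np.array([[-93,165],[-93,-165],[-117,-165],[-117,165.]])
T=Z([[90,189],[716,91],[724,134],[93,234]],3.8,(270,185)); S=Z([[88,50],[735,408],[714,452],[60,90]],4,(245,210))
PT=onz("top",T,62);PS=onz("side",S,62)
print(PT.round(1).tolist());print(PS.round(1).tolist())
def fit(A,B):
    a=A-A.mean(0);b=B-B.mean(0)
    th=np.arctan2((a[:,0]*b[:,1]-a[:,1]*b[:,0]).sum(),(a*b).sum())
    R=np.array([[np.cos(th),-np.sin(th)],[np.sin(th),np.cos(th)]]);t=B.mean(0)-R@A.mean(0)
    print("yaw",np.degrees(th),"t",t,"res",(A@R.T+t-B).round(1).tolist());return R,t,th
fit(L,PT[:,:2]);fit(L,PS[:,:2])
R,t,th=fit(np.r_[L,L],np.r_[PT,PS][:,:2])
for nm,y in (("stud",-145),("start",-148),("mid",-95),("slide end",-90),("notch",76),("notch30",30)):
    print(nm,(R@[-105,y]+t).round(1))
st=R@[-75,-150]+t; print("stud pred",st,proj("top",[*st,46]),proj("side",[*st,46]))
print("seam y est (top)", [(R.T@(onz("top",Z([[x,y]],3.8,(270,185)),62)[0,:2]-t)).round(1).tolist() for x,y in [(128,207),(219,192),(307,180),(394,165),(483,152),(571,138)]])
# loose things, rough
for nm,u,v,z in (("wood",347,275,40),("pink",418,268,30),("balls",261,238,30),("lattice",236,195,40),("jar",501,242,60),("loupe",499,188,48)):
    print(nm,onz("top",[u,v],z)[0].round(0))
```

```text
[[484.6, 84.6, 62.0], [537.0, -237.6, 62.0], [514.9, -241.2, 62.0], [461.6, 82.8, 62.0]]
[[484.9, 86.4, 62.0], [539.0, -237.6, 62.0], [517.7, -243.4, 62.0], [460.5, 77.5, 62.0]]
yaw 9.27997140644695 t [603.14484801 -60.91636197] res [[0.2, 2.3], [0.9, -1.1], [-0.6, -1.4], [-0.5, 0.3]]
yaw 9.839013965158756 t [603.96823346 -61.32706531] res [[-0.7, -1.0], [1.5, -2.2], [-0.8, -0.5], [0.0, 3.7]]
yaw 9.559465814209263 t [603.55778108 -61.12155469] res [[-0.1, 1.5], [2.2, -1.7], [0.7, -2.1], [-0.8, -0.6], [-0.4, -0.3], [0.2, -1.6], [-2.1, 0.1], [0.3, 4.6]]
stud [ 524.1 -221.5]
start [ 524.6 -224.5]
mid [ 515.8 -172.2]
slide end [ 515.  -167.3]
notch [487.4  -3.6]
notch30 [495. -49.]
stud pred [ 554.50992178 -221.49395723] [[447.52566698 200.44761757]] [[424.54636636 304.65113717]]
seam y est (top) [[-105.3, 145.6], [-105.2, 98.3], [-106.3, 52.8], [-105.8, 7.5], [-106.6, -38.8], [-106.7, -84.7]]
wood [406. -21.  40.]
pink [ 420. -164.   30.]
balls [478. 152.  30.]
lattice [564. 203.  40.]
jar [ 472. -321.   60.]
loupe [ 580. -325.   48.]
```

The top and side fits agree. The case yaw is about 9.5° and the seams land on the given positions. The notch is the fourth piece, at y = +76. The next moves go above the stud end with the fingers shut and turned +33°.

Emit:
{"api": "drive_tool", "payload": {
  "rows": [
    [[0.4,-0.6,0,0,0,0.12],[0.45,-1,0,0,0,0.24],[0.45,-1,0,0,0,0.37]]
  ],
  "fingers": -1,
  "force": 40
}}

```text
time_s: 0.48
eef_pos: [256.7, 378.6, 404.1]
ee_rot: [-0.0, -0.061, 0.998, -0.001]
force: [-0.1, 0.6, 0.1]
grip_width: 0.377
```

Emit:
{"api": "drive_tool", "payload": {
  "rows": [
    [[0.2,-0.6,0,0,0,0],[0.45,-1,0,0,0,0]]
  ]
}}

```text
time_s: 0.72
eef_pos: [301.6, 277.1, 403.9]
ee_rot: [-0.0, -0.061, 0.998, -0.001]
force: [-0.0, -0.4, 0.4]
grip_width: -0.0
```

Emit:
{"api": "drive_tool", "payload": {
  "rows": [
    [[0.2,-0.6,0,0,0,0],[0.45,-1,0,0,0,0]]
  ]
}}

```text
time_s: 0.98
eef_pos: [346.6, 175.2, 403.9]
ee_rot: [-0.0, -0.061, 0.998, -0.001]
force: [0.9, -0.3, -0.2]
grip_width: -0.005
```

Emit:
{"api": "drive_tool", "payload": {
  "rows": [
    [[0.2,-0.6,0,0,0,0],[0.45,-1,0,0,0,0]]
  ]
}}

```text
time_s: 1.23
eef_pos: [391.8, 73.1, 403.9]
ee_rot: [-0.0, -0.06, 0.998, -0.001]
force: [1.0, 0.8, 0.1]
grip_width: -0.001
```

Emit:
{"api": "drive_tool", "payload": {
  "rows": [
    [[0.2,-0.6,0,0,0,0],[0.45,-1,0,0,0,0]]
  ]
}}

```text
time_s: 1.48
eef_pos: [437.0, -29.1, 403.9]
ee_rot: [-0.001, -0.06, 0.998, -0.001]
force: [0.7, -0.1, 0.6]
grip_width: -0.004
```

Emit:
{"api": "drive_tool", "payload": {
  "rows": [
    [[0.2,-0.6,-0.3,0,0,0.03],[0.45,-1,-0.6,0,0,0.03]]
  ]
}}

```text
time_s: 1.72
eef_pos: [481.2, -129.2, 344.8]
ee_rot: [0.0, -0.083, 0.997, -0.001]
force: [0.9, 0.6, 0.6]
grip_width: 0.001
```

Emit:
{"api": "drive_tool", "payload": {
  "rows": [
    [[0.2,-0.6,-0.3,0,0,0],[0.42,-0.95,-0.6,0,0,0],[0.42,-0.95,-0.6,0,0,0]]
  ]
}}

```text
time_s: 2.1
eef_pos: [523.3, -226.4, 280.8]
ee_rot: [-0.002, -0.081, 0.997, 0.0]
force: [-0.6, 1.1, 0.8]
grip_width: -0.002
```

Run:
```python
from h import *
for n in("top","side"):
    im=viewer.capture(n); cv2.imwrite(f"pics/{n}1.png",im[:,:,::-1])
s=ctrl.sense();print(s,ctrl.tip_reach)
```

```text
{'time_s': 2.2, 'joints': array([-6.10178037e-01,  5.25390634e-01,  1.51485038e+00, -2.24570889e-03,
        1.10061024e+00, -2.34549926e+00]), 'dq': array([ 0.01992863, -0.04599343,  0.00364595,  0.00032   ,  0.00165993,
       -0.00197205]), 'tau': array([-1.39355510e+00, -4.51043558e+01, -2.30175465e+01, -4.99417016e-02,
       -5.97658893e-02, -1.89906126e-02]), 'eef_pos': array([ 523.07281377, -224.01632373,  284.49846895]), 'ee_rot': array([-3.53854982e-04, -8.26762661e-02,  9.96575885e-01, -1.00727253e-03]), 'force': array([0.22383397, 0.20724597, 0.11682615]), 'wrist_torque': array([ 0.00305062,  0.00180321, -0.0103125 ]), 'grip_width': 0.005695522363436454} 173.4
```

View pics/side1.png

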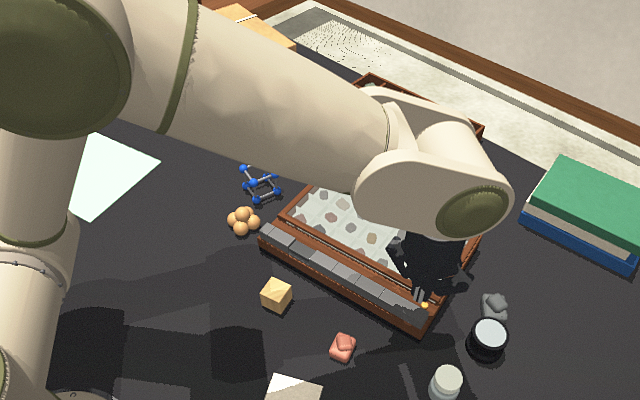

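The side view shows the shut fingertips at about (421,297), hovering over the stud end. I'll come down toward contact at TCP z ≈ 235.

Emit:
{"api": "drive_tool", "payload": {
  "rows": [
    [[0.01,0,-0.2,0,0,0],[0.01,0,-0.38,0,0,0],[0.01,0,-0.42,0,0,0],[0.01,0,-0.42,0,0,0]]
  ]
}}

```text
time_s: 2.7
eef_pos: [524.2, -223.5, 243.7]
ee_rot: [0.0, -0.083, 0.997, -0.001]
force: [-0.2, -0.3, 0.1]
grip_width: 0.0
```

Run:
```python
from h import *
for n in("top","side"):
    im=viewer.capture(n); cv2.imwrite(f"pics/{n}2.png",im[:,:,::-1])
    if n=="side": cv2.imwrite("pics/side2z.png",cv2.resize(im[230:350,350:500,::-1],None,fx=5,fy=5,interpolation=cv2.INTER_NEAREST))
s=ctrl.sense();print(s["eef_pos"],s["force"],s["ee_rot"])
print(proj("side",s["eef_pos"]-[0,0,173.4]))
```

```text
[ 524.20858597 -223.80637801  243.73218637] [-0.38574082 -0.51338882 -0.06357537] [ 3.53463740e-04 -8.28796536e-02  9.96558192e-01 -1.61513118e-03]
[[416.32069893 309.51720964]]
```

View pics/side2z.png

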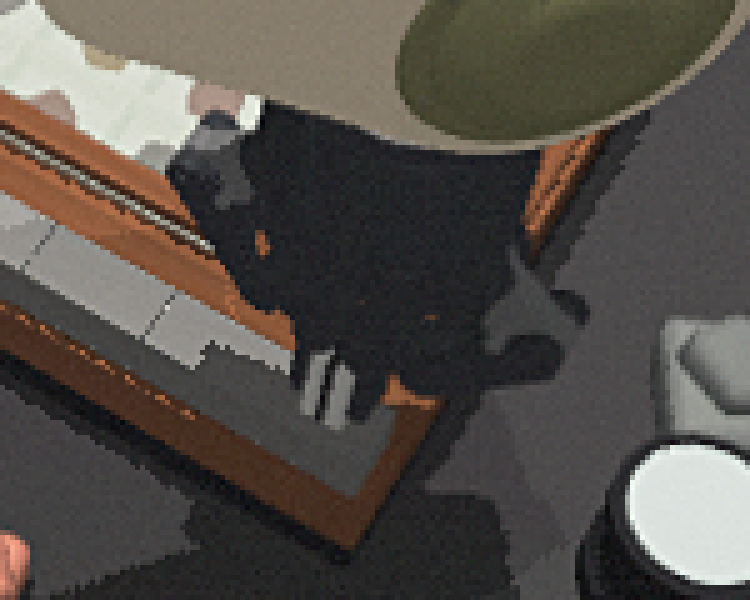

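The zoomed view shows the fingertips at about (416,314), centred across the ledge just above its top. I'll lower until I feel contact.

Emit:
{"api": "drive_tool", "payload": {
  "rows": [
    [[0,0,-0.04,0,0,0],[0,0,-0.07,0,0,0],[0,0,-0.08,0,0,0],[0,0,-0.08,0,0,0]]
  ]
}}

```text
time_s: 3.3
eef_pos: [524.2, -223.8, 235.7]
ee_rot: [0.0, -0.083, 0.997, -0.002]
force: [-0.6, 0.4, -0.6]
grip_width: -0.0
```

Emit:
{"api": "drive_tool", "payload": {
  "rows": [
    [[0,0,-0.01,0,0,0],[0,0,-0.02,0,0,0],[0,0,-0.02,0,0,0]]
  ]
}}

```text
time_s: 3.68
eef_pos: [524.3, -223.8, 235.4]
ee_rot: [0.001, -0.083, 0.997, -0.002]
force: [-7.0, 3.8, 15.6]
grip_width: -0.005
```

Contact came at TCP z 235.4, which is the expected ledge height. I'll slide along case +y with a light press.

Emit:
{"api": "drive_tool", "payload": {
  "rows": [
    [[-0.01,0.06,-0.012,0,0,0],[-0.026,0.16,-0.012,0,0,0],[-0.043,0.26,-0.012,0,0,0],[-0.06,0.36,-0.012,0,0,0],[-0.076,0.46,-0.012,0,0,0],[-0.087,0.52,-0.012,0,0,0],[-0.087,0.52,-0.012,0,0,0],[-0.087,0.52,-0.012,0,0,0]]
  ]
}}

```text
time_s: 4.68
eef_pos: [516.0, -171.8, 235.4]
ee_rot: [0.002, -0.083, 0.997, -0.003]
force: [0.0, 0.6, 9.9]
grip_width: -0.002
```

Emit:
{"api": "drive_tool", "payload": {
  "rows": [
    [[-0.02,0.1,-0.012,0,0,0],[-0.035,0.21,-0.012,0,0,0],[-0.053,0.32,-0.012,0,0,0],[-0.07,0.43,-0.012,0,0,0],[-0.09,0.54,-0.012,0,0,0],[-0.108,0.65,-0.012,0,0,0],[-0.127,0.76,-0.012,0,0,0],[-0.145,0.87,-0.012,0,0,0],[-0.165,0.98,-0.012,0,0,0],[-0.165,0.98,-0.012,0,0,0]]
  ]
}}

```text
time_s: 5.92
eef_pos: [499.9, -73.4, 235.4]
ee_rot: [0.003, -0.083, 0.997, -0.003]
force: [0.7, 2.8, 10.3]
grip_width: -0.0
```

Emit:
{"api": "drive_tool", "payload": {
  "rows": [
    [[-0.015,0.1,-0.012,0,0,0],[-0.035,0.2,-0.012,0,0,0],[-0.053,0.3,-0.012,0,0,0],[-0.072,0.4,-0.012,0,0,0],[-0.09,0.5,-0.012,0,0,0],[-0.108,0.6,-0.012,0,0,0],[-0.125,0.7,-0.012,0,0,0],[-0.125,0.7,-0.012,0,0,0]]
  ]
}}

```text
time_s: 6.92
eef_pos: [487.2, -2.7, 234.0]
ee_rot: [0.003, -0.084, 0.996, -0.003]
force: [-0.4, 0.2, 0.1]
grip_width: 0.003
```

Run:
```python
from h import *
for n in("top","side"):
    im=viewer.capture(n); cv2.imwrite(f"pics/{n}3.png",im[:,:,::-1])
    if n=="side": cv2.imwrite("pics/side3z.png",cv2.resize(im[190:310,250:400,::-1],None,fx=5,fy=5,interpolation=cv2.INTER_NEAREST))
s=ctrl.sense();print(s["eef_pos"],s["force"],s["ee_rot"])
```

```text
[487.42287902  -3.35300035 234.08808419] [-0.41803729  0.28629924 -0.4305701 ] [ 0.00307529 -0.08335924  0.99651012 -0.00305856]
```

View pics/side3z.png

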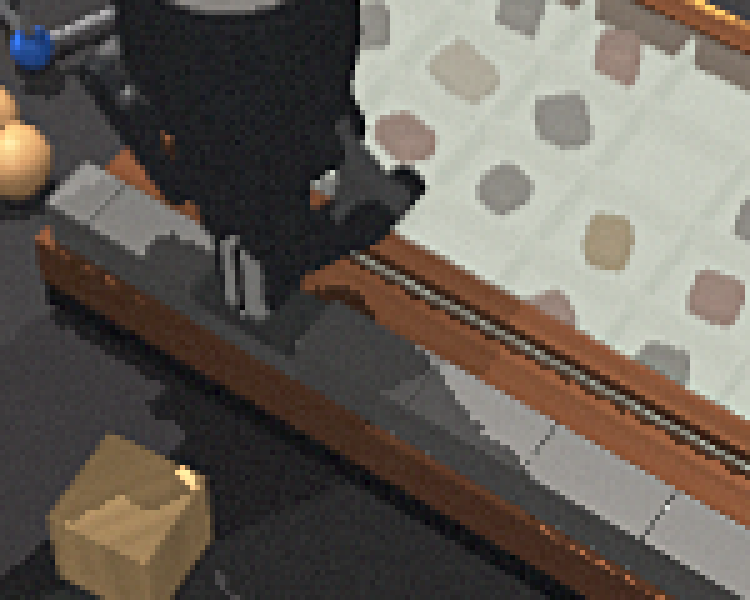

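The tips dropped below the ledge level (z 234.0, no force) and sit in the notch at about (300,252). Now I'll press, with the bottom stop expected at TCP z ≈ 223.4.

Emit:
{"api": "drive_tool", "payload": {
  "rows": [
    [[0,0,-0.02,0,0,0],[0,0,-0.04,0,0,0],[0,0,-0.06,0,0,0],[0,0,-0.08,0,0,0],[0,0,-0.1,0,0,0],[0,0,-0.115,0,0,0],[0,0,-0.125,0,0,0],[0,0,-0.13,0,0,0],[0,0,-0.13,0,0,0]]
  ]
}}

```text
time_s: 8.15
eef_pos: [487.5, -3.5, 223.2]
ee_rot: [0.003, -0.083, 0.997, -0.003]
force: [-11.9, 2.0, 29.0]
grip_width: 0.002
```

The force rose to 29 N at z 223.2, so that is the bottom stop. I'll take a picture before drawing back.

Run:
```python
from h import *
im=viewer.capture("side"); cv2.imwrite("pics/side4z.png",cv2.resize(im[170:320,240:440,::-1],None,fx=4,fy=4,interpolation=cv2.INTER_NEAREST))
s=ctrl.sense();print(s["eef_pos"],s["force"])
```

```text
[487.5203543   -3.51985174 223.19574568] [-10.963807     0.69298077  30.25201964]
```

View pics/side4z.png

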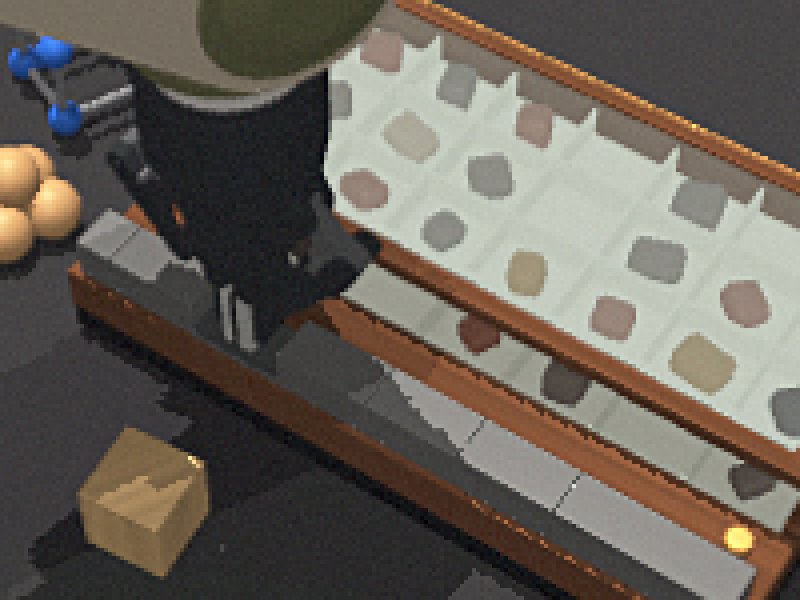

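The lid's front edge stands raised, with a gap visible under it along the front. I'll lift straight up, then back toward the robot.

Emit:
{"api": "drive_tool", "payload": {
  "rows": [
    [[0,0,0.06,0,0,0],[-0.02,0,0.2,0,0,0],[-0.1,0,0.45,0,0,0],[-0.3,0,0.8,0,0,0],[-0.6,0,1,0,0,0],[-0.9,0,1,0,0,0],[-0.9,0,1,0,0,0]]
  ]
}}

```text
time_s: 9.07
eef_pos: [396.3, -3.4, 323.8]
ee_rot: [0.004, -0.083, 0.997, -0.003]
force: [0.7, 0.1, 1.4]
grip_width: 0.003
```

Emit:
{"api": "drive_tool", "payload": {
  "rows": [
    [[-0.1,0.4,0.3,0,0,0],[-0.2,0.9,0.5,0,0,0],[-0.2,0.9,0.5,0,0,0]]
  ]
}}

```text
time_s: 9.45
eef_pos: [376.2, 88.7, 375.3]
ee_rot: [0.005, -0.085, 0.996, -0.004]
force: [0.0, -0.3, -0.2]
grip_width: -0.002
```

Emit:
{"api": "drive_tool", "payload": {
  "rows": [
    [[-0.1,0.4,0.0,0,0,0],[-0.2,0.9,0.0,0,0,0],[-0.2,0.9,0.0,0,0,0],[-0.2,0.9,0.0,0,0,0],[-0.2,0.9,0.0,0,0,0]]
  ]
}}

```text
time_s: 10.07
eef_pos: [356.8, 177.7, 375.1]
ee_rot: [0.005, -0.084, 0.996, -0.004]
force: [-0.5, 0.4, -0.2]
grip_width: -0.003
```

Run:
```python
from h import *
a=cv2.imread("pics/top0.png")
for n in("top","side"):
    im=viewer.capture(n)[:,:,::-1]; cv2.imwrite(f"pics/{n}5.png",im)
s=ctrl.sense();print(s["time_s"],s["eef_pos"],s["force"])
```

```text
10.175 [356.6684974  177.86341812 375.20052457] [0.31663974 0.42225055 0.49804375]
```

View pics/side5.png

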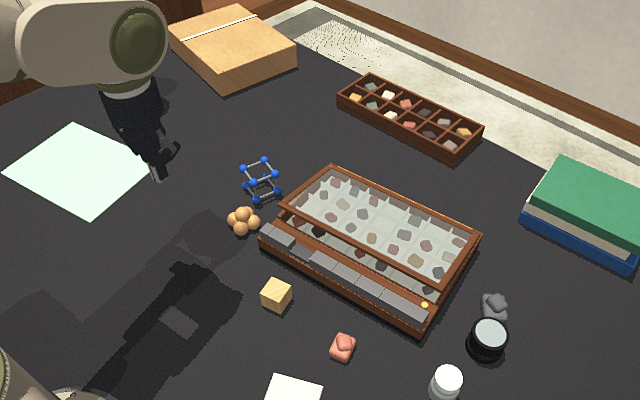

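View pics/top5.png

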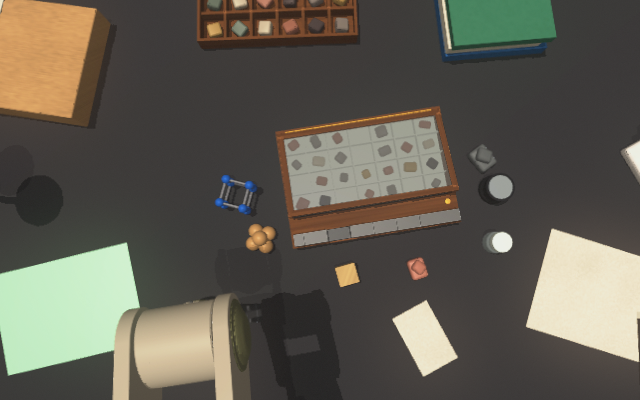

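The lid stays up, for example with its front-right corner at about (437,295) in the side view. All the loose things are at the same pixels as before. One numeric check of the lid height, then I'll hand in.

Run:
```python
from h import *
th=np.radians(9.56);R=np.array([[np.cos(th),-np.sin(th)],[np.sin(th),np.cos(th)]]);t=np.array([603.56,-61.12])
for z,x in ((53,-62),(81,-60)):
    P=[[*(R@[x,y]+t),z] for y in (-167,167)]
    print(z,proj("side",P).round(0).tolist(),proj("top",P).round(0).tolist())
a=cv2.imread("pics/side0.png");b=cv2.imread("pics/side5.png")
cv2.imwrite("pics/side5z.png",cv2.resize(b[200:320,260:460],None,fx=4,fy=4))
A=cv2.imread("pics/top0.png")
B=cv2.imread("pics/top5.png")
for n,(u,v) in dict(wood=(347,275),pink=(418,268),balls=(261,238),lattice=(236,195),jar=(501,242),loupe=(499,188),grey=(483,158)).items():
    T=A[v-16:v+17,u-16:u+17]; W=B[v-24:v+25,u-24:u+25]
    r=cv2.minMaxLoc(cv2.matchTemplate(W,T,cv2.TM_CCOEFF_NORMED)); print(n,round(r[1],2),r[3][0]-8,r[3][1]-8)
```

```text
53 [[438.0, 302.0], [277.0, 215.0]] [[456.0, 192.0], [289.0, 219.0]]
81 [[442.0, 291.0], [276.0, 204.0]] [[459.0, 190.0], [288.0, 217.0]]
wood 1.0 0 0
pink 1.0 0 0
balls 0.99 0 0
lattice 1.0 0 0
jar 1.0 0 0
loupe 1.0 0 0
grey 1.0 0 0
```

View pics/side5z.png

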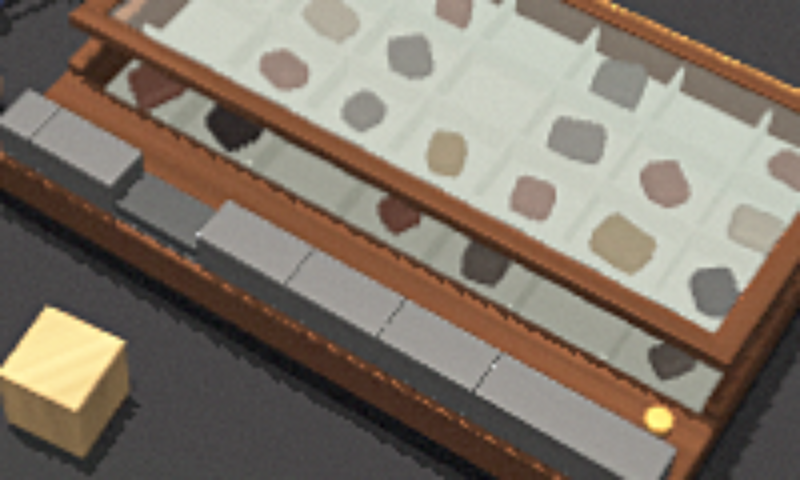

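The lid's top front corners are at (443,289) and (279,204), within 2–3 px of the prediction for fully open. Handing in.

Run:
```python
from rig import ctrl
print(ctrl.finish_job()); print(ctrl.sense()["time_s"])
```

```text
the job is handed in; nothing more can be done
None
the job is handed in; nothing more can be done
```

The lid is open and stayed up, and I handed the job in at about 10 s of the 64 s allowed; the hand-in gives no verdict.

**What I did:** I set the shut fingertips on the stud end of the ledge, touching at about 16 N with the ledge at its expected 62 mm height. I slid them along at about 10 N until they dropped into the notch, which was the fourth piece (y = +76 mm). I pressed to the firm stop at about 30 N, with the tips 12 mm below the ledge top, then lifted clear and drew back.

**Last checks:**
- **Lid:** its front corners matched the fully open prediction (z ≈ 81 mm) within 2–3 px.
- **Loose things:** all seven were at 0 px shift in the top view.
- **Arm:** it stood clear, with about zero force reading.

**Disagreements:**
- The two camera fits of the case differed by about 0.6° and 1 mm, and one ledge corner was 4.6 mm off the combined fit. The contact height and the notch position agreed with the fit.
- An 11–12 N sideways force (toward the robot) showed while pressing at the stop. I took it as friction in the notch, and the picture showed no contact with the lid.

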